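# Isolate the air manifold

### The arm

A 6-joint arm with a two-finger parallel gripper is mounted at the origin on the work surface. World frame = base frame: x ahead of the robot, y to its left, z up, the work surface at z = 0. Lengths are in mm, angles in degrees, forces in N, time in s.
With the tool pointing down it reaches from about 325 to 925 mm from the base axis. Payload 3.1 kg.
Tool frame: the origin (TCP) lies at the very end of the fingers, on their centre line; the grasp point (between the pads) lies grasp_offset behind it (grasp_offset is the distance from the TCP to the grasp point, in mm); z points along the fingers, x is the direction in which the jaws open and shut, and the axes are right-handed (so a half turn about z gives the same grasp; the last joint's range is limited). The gripper opens to 85 mm and grips with 20 to 120 N. Pads are 22 mm wide; open, the fingers measure 114 mm over their backs; the gripper's body (76 mm by 85 mm) begins 54 mm behind the grasp point. The pads swing forward as they close: fully open they stand 13 mm farther back than shut.
Start: joints at [57.915, 12.427, 92.441, -0, 75.132, -6.429], TCP at [270.599, 563.397, 231.3] pointing down, gripper open.
Joint ranges: [-157.48, 157.48], [-44.54, 120.13], [17.64, 146.25], [-64.5, 244.5], [7.68, 150.69], [-147.95, 147.95]. Speed limits (degrees/s): [159.86, 159.86, 180, 180, 180, 180].

### API

Orientations are given as [roll, pitch, yaw] about the fixed x, y, z axes, in that order (R = Rz(yaw) Ry(pitch) Rx(roll)).
In Python, from station import * gives the robot as it stands. Calls block until the motion is done:
- goto(position, orientation): joint-space move of the TCP to a pose.
- move_l(position, attitude=None, speed=150): straight line of the TCP; attitude=None keeps the orientation; speed is the mean speed in mm/s.
- move_j(angles): joint-space move.
- grip(opening, squeeze=None): finger opening in mm; squeeze is the grip in N (None keeps the last); returns when the fingers have stopped.
- wait(seconds).
- solve_ik(position, orientation): joint angles nearest the present ones, or None.
- get_obs(): the state.
- get_image(name): name is "scene" or "top" or "wrist"; returns the picture (420x560x3 uint8, red, green, blue); there is no depth.
- get_calibration(name): a dict with "fx", "fy", "cx", "cy" (pixels), "D" ([k1, k2, p1, p2, k3] as OpenCV has them; the pictures are not rectified), "R" (3x3) and "t" (3): a world point X has camera coordinates R X + t; the wrist camera has in their place "mount" (4x4, takes a point from camera to tool coordinates, whose origin is the TCP and whose axes are the tool frame's). Camera axes: x right, y down, z forward; pixel columns grow to the right and rows downward; lengths in mm; the calibration is good to about 2 mm. A picture is of the moment at which its call begins: read the wrist's pose just before it. get_calibration takes no time and is no camera call.
A pose or a line that the arm cannot do raises Unreachable and nothing moves.
- sign_off(): hands the job in, once; it reports no verdict.
Trained networks look in the newest picture that a camera, given by its name, has taken for a name from the list of things; names that differ only in an ending like _2 or _b are one class to them, and where a whole thing is asked for, a point or a joint stands for the part that bears it (a point fixed in the world has none). Each returns a list of dicts, best first, with "score" (0 to 1); they miss things now and then, are a little off and sometimes report something else, mostly with a low value. They report only what shows in the picture. A call takes as long as a camera call. They do not tell look-alikes from the thing itself.
- spot_in(name, camera): "extent" ([centre column, centre row, width, height] in pixels, round what is visible of it).
- regions_of(name, camera): "region" (420x560 bool, what is visible of it) and "extent" ([centre column, centre row, width, height] in pixels, round what is visible of it).
The state is a dict: "t": time; "joint_pos": joint angles; "qvel": joint speeds; "effort": joint torques, N m; "tcp_pos": TCP position; "ee_rot": TCP orientation; "wrist_force": force on the tool from outside, world axes, zero at the start; "moment": the same for the moment, N m; "grip_width": finger opening in mm.
Only numpy, scipy, OpenCV 4.12 (cv2) and the standard library are available. Lean on these libraries where they do the work, as an engineer would, in place of code of your own. Each camera call takes 0.05 s, during which the arm holds its last target.

### The job

Push the loose cover plate of the air manifold along its guides, away from the valve well, until it reaches the stop at the other end. Then push the valve handle with the round disc end, now uncovered in the well, clockwise (seen from above) until it is fully shut. Only push: the cover stays down in its guides and is not lifted, the plain handle stays open, and the loose parts standing around are left alone.

Things in the scene. Friction and masses are not known exactly. Their poses are not given: they have to be found in the camera images.
- manifold: Fixed aluminium manifold, 156 (x) by 416 (y) mm; origin under its centre. Its -y half is an open valve well (inside x -60..60, y -200..0, floor z 8), its +y half a solid deck. Deck and well walls, 75 high, carry the cover; guide strips at x -74 and 74 and end stops at y -202 and 202 (inner faces) rise to z 85. Fittings stick out 30 mm on its +x face, screw heads 8 mm on its -x face.
- cover: Loose steel plate, 144 (x) by 196 (y) by 5 mm, 0.3 to 0.65 kg, flat at manifold z 75 between the guides (2 mm play each side), over the well at the start (centre at manifold y -99 to -88). Slides along manifold +y until its edge meets the +y end stop (centre then at y 104). Origin at the centre of its underside; axes parallel to the manifold's.
- cover_lip (a point): Middle of the standing lip on the cover: a bar 100 (along x) by 10 (along y) mm that stands across the cover's centre, from the plate up to 35 mm above the plate's underside (manifold z 110). Push on its -y face. The point is 20 mm above the plate's underside (manifold z 95).
- disc_handle_pivot (a point): Pivot of the disc handle (vertical axis, does not move), at half the handle's height: 48 mm above the table, at manifold x 25, y -140 or -65 (the two valves change places). Axes parallel to the manifold's.
- disc_handle_end (a point): Centre of the round disc at the end of the handle to be shut: a dark steel disc 32 mm across, z 40 to 58 mm, 42 mm from the pivot (the tip is 58 mm from it), on a bar 12 mm wide; the hub on the pivot is only 16 mm across. Below it the brass valve body and pipe reach up to z 34.
- disc_handle (a joint): Angle of the disc handle: 0 = open, pointing to manifold -x; 1.571 = fully shut at its stop, pointing to manifold +y (clockwise seen from above). It starts at 0 to 0.2 and stays where it is left; turning takes about 0.12 N m, some 3 N at the disc.
- plain_handle_pivot (a point): Pivot of the plain handle, the same valve in the other place in the well (75 mm along y from the disc handle's).
- plain_handle_end (a point): Point on the plain handle 42 mm from its pivot; it is a straight dark steel bar 12 mm wide, 55 mm long, z 40 to 56 mm, without a disc.
- plain_handle (a joint): Angle of the plain handle, same meaning; it starts at 0 to 0.2 and must stay open.
- cap_screw: Loose large cap screw standing on its head: head 36 mm across, 22 high, shank 22 across, 67 mm tall in all. Origin at the centre of its underside. Leave alone.
- silencer: Loose exhaust silencer standing upright, 34 mm across, 60 mm tall. Origin at the centre of its underside. Leave alone.
- spanner: Loose steel spanner lying flat, 160 mm long along its own x. Origin at its middle. Leave alone.
- bottle: Small white bottle with a black cap, 44 mm across, 85 mm tall, standing beyond the +y end of the manifold. Origin at the centre of its underside. Leave alone.
Not all that is in view belongs to the job. Of the things like the cover, leave any that is blue or turquoise; of the rest the larger one is meant.

How it is judged:
By the outcome, as a careful person would: the job done as asked, in the order asked, and still so for the second after the job is handed in, with the robot touching nothing.
It also fails if it takes over 58 s, if anything falls off the work surface, if the arm or the gripper's body presses on something with over 40 N, if the wrist force passes 120 N, or if a joint passes its speed limit or range.

## Working session

There is one attempt and no reset: what is moved stays moved. The work goes in short steps, each a Python script; the robot and the scene stay as the last script left them, time stands still between calls to the robot, and variables do not carry over. Pictures are saved under pics/ and viewed, and the job is handed in when it is done.

```bash
mkdir -p pics; ls; python3 - <<'E'
from station import *
import cv2
o=get_obs();print(o)
for n in("scene","top","wrist"):
    im=get_image(n);cv2.imwrite(f"pics/{n}0.png",im[:,:,::-1]);c=get_calibration(n);print(n,c)
    if n!='wrist':
        for k in("manifold","cover","cover_lip","cap_screw","silencer","spanner","bottle"):
            print(k,[(round(d['score'],2),[round(float(v)) for v in d['extent']]) for d in spot_in(k,n)])
E
```

```text
pics
{'t': 0.0, 'joint_pos': array([ 5.79153597e+01,  1.24778015e+01,  9.25279586e+01, -4.39385384e-04,
        7.51302058e+01, -6.42881734e+00]), 'qvel': array([-0.03569864, -0.02395745, -0.15688728,  0.00204003,  0.06173399,
        0.0332072 ]), 'effort': array([ 1.88939032e-05, -3.96832931e+01, -3.03857410e+01, -1.13350316e-04,
        9.55105381e-03,  3.89987434e-06]), 'tcp_pos': array([270.15896605, 562.70681322, 229.9616864 ]), 'ee_rot': array([-1.79985198e+02,  1.35158494e-01,  6.43443078e+01]), 'wrist_force': array([-0.41609136,  0.15258669, -0.12723243]), 'moment': array([ 0.02144255, -0.0215553 ,  0.04587704]), 'grip_width': 85.48349985901643}
scene {'fx': 417.407436106876, 'fy': 417.407436106876, 'cx': 282.1401618602939, 'cy': 208.69797786464363, 'D': array([-0.03468664,  0.        ,  0.        ,  0.        ,  0.        ]), 'R': array([[ 0.78977995,  0.61338224, -0.00313905],
       [ 0.53611379, -0.69275899, -0.48235566],
       [-0.298043  ,  0.37927194, -0.87596984]]), 't': array([-417.18965543, -218.08136306, 1210.12241369])}
manifold [(0.61, [290, 226, 150, 171])]
co
[... 1048 characters left out ...]
 80, 62]), (0.61, [204, 304, 57, 54])]
cap_screw []
silencer [(0.46, [265, 257, 12, 9])]
spanner [(0.73, [272, 151, 60, 18])]
bottle [(0.53, [171, 226, 21, 18])]
wrist {'fx': 329.2809050737456, 'fy': 329.2809050737456, 'cx': 281.87634543005703, 'cy': 208.09850496244377, 'D': array([-0.06328694,  0.        ,  0.        ,  0.        ,  0.        ]), 'mount': array([[ 9.99999652e-01,  6.43035908e-04,  5.31929600e-04,
        -6.45947106e-01],
       [-7.66966162e-04,  9.59393495e-01,  2.82070086e-01,
        -7.20412875e+01],
       [-3.28948604e-04, -2.82070395e-01,  9.59393654e-01,
        -1.43381060e+02],
       [ 0.00000000e+00,  0.00000000e+00,  0.00000000e+00,
         1.00000000e+00]])}
```

View pics/scene0.png

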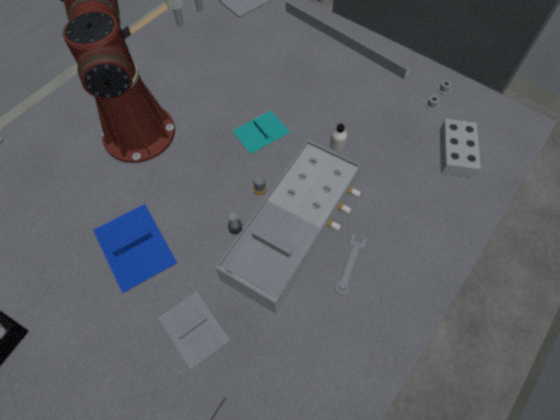

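View pics/top0.png

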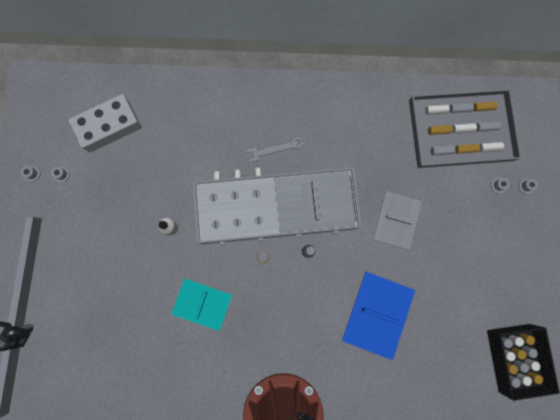

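Candidates for the cover in the scene view are blue (135,247), turquoise (260,133), a small grey plate on the table (194,330) and the grey plate on the manifold (270,250). The last is the larger non-blue one and it lies in the guides, so I choose it and check it in a close crop.

```bash
cat > h.py <<'E'
import numpy as np, cv2
from station import *
from scipy.spatial.transform import Rotation as Ro
def cam(n,obs=None):
    c=get_calibration(n);K=np.array([[c['fx'],0,c['cx']],[0,c['fy'],c['cy']],[0,0,1]]);D=np.array(c['D'])
    if n=='wrist':
        T=np.eye(4);T[:3,:3]=Ro.from_euler('xyz',obs['ee_rot'],degrees=True).as_matrix();T[:3,3]=obs['tcp_pos']
        M=np.linalg.inv(T@np.array(c['mount']));return K,D,M[:3,:3],M[:3,3]
    return K,D,np.array(c['R']),np.array(c['t'])
def proj(C,P):
    K,D,R,t=C;return cv2.projectPoints(np.array(P,float).reshape(-1,3),cv2.Rodrigues(R)[0],t,K,D)[0].reshape(-1,2)
def unproj(C,px,z):
    K,D,R,t=C;u=cv2.undistortPoints(np.array(px,float).reshape(-1,1,2),K,D).reshape(-1,2)
    d=np.c_[u,np.ones(len(u))]@R;o=-R.T@t
    return o+d*((z-o[2])/d[:,2])[:,None]
def man(pose,P):
    x,y,a=pose;P=np.array(P,float).reshape(-1,3);c,s=np.cos(a),np.sin(a)
    return np.c_[x+c*P[:,0]-s*P[:,1],y+s*P[:,0]+c*P[:,1],P[:,2]]
E
python3 - <<'E'
from h import *
im=cv2.imread('pics/top0.png')
cv2.imwrite('pics/topcrop.png',cv2.resize(im[150:270,140:400],None,fx=3,fy=3,interpolation=cv2.INTER_CUBIC))
im=cv2.imread('pics/scene0.png')
cv2.imwrite('pics/scenecrop.png',cv2.resize(im[120:320,200:380],None,fx=3,fy=3,interpolation=cv2.INTER_CUBIC))
C=cam('top')
print(unproj(C,[[195,180],[355,170],[358,229],[199,242]],85))
print(unproj(C,[[309,251],[263,257],[167,226],[272,151]],0))
E
```

```text
[[ 595.08355038  239.01471089   85.        ]
 [ 631.40450521 -171.82224991   85.        ]
 [ 478.24718479 -178.45313413   85.        ]
 [ 437.53181937  221.96684239   85.        ]]
[[422.43372245 -63.07186185   0.        ]
 [403.85454523  62.26875744   0.        ]
 [483.07851317 325.86151727   0.        ]
 [701.0049403   43.79499171   0.        ]]
```

View pics/topcrop.png

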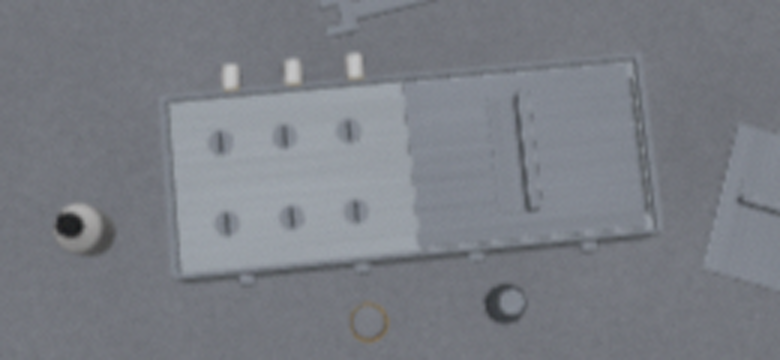

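View pics/scenecrop.png

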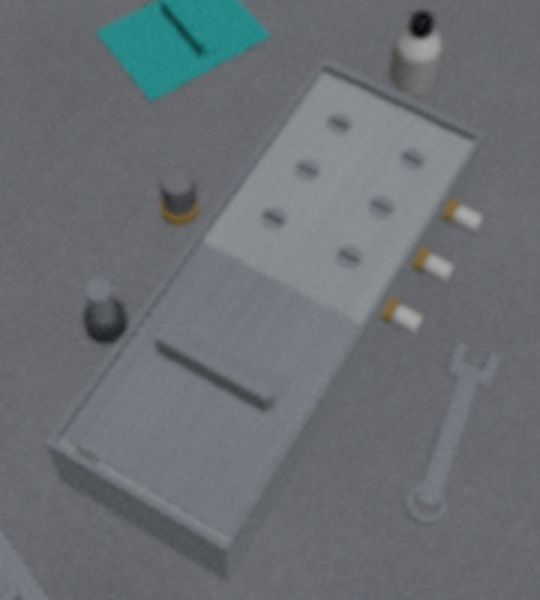

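The chosen plate is the grey one in the manifold guides, with its lip at about (265,235) in the scene view. The deck lies toward world +y. Next I fit the manifold pose from its corners.

```bash
cat > fit.py <<'E'
from h import *
from scipy.optimize import least_squares
P=[[78,208,85],[78,-208,85],[-78,-208,85],[-78,208,85]]
T=np.array([[195,182.7],[353.3,169],[360,227.3],[199.7,242.7]])
S=np.array([[360,165],[276,302.3],[216.7,268.3],[308.3,142]])
for nm,use in(("both",(1,1)),("top",(1,0)),("scene",(0,1))):
    f=lambda p:np.r_[(use[0]*(proj(cam('top'),man(p,P))-T)).ravel(),(use[1]*(proj(cam('scene'),man(p,P))-S)).ravel()]
    r=least_squares(f,[535,28,0.08]);print(nm,r.x,np.degrees(r.x[2]),f(r.x).round(1).tolist())
    if nm=='both':np.save('pose.npy',r.x)
E
python3 fit.py
```

```text
both [5.37913944e+02 2.82207267e+01 1.18836641e-01] 6.808837973595406 [-2.0, -1.1, 0.6, -2.3, 1.5, -0.9, -2.2, -0.0, 0.9, -0.4, -1.3, 1.6, -2.2, -0.3, -1.3, -2.7]
top [5.35322671e+02 2.68261989e+01 1.14161839e-01] 6.540991539533001 [-1.4, -0.4, 1.3, -0.9, 2.0, 0.5, -1.8, 0.6, -0.0, -0.0, -0.0, 0.0, -0.0, -0.0, -0.0, -0.0]
scene [5.40010064e+02 2.93614909e+01 1.21437872e-01] 6.957877543997974 [-0.0, -0.0, 0.0, -0.0, 0.0, -0.0, -0.0, -0.0, 1.6, -0.5, 0.1, 1.8, -1.0, 0.1, -0.6, -2.6]
```

```bash
python3 - <<'E'
from h import *
import station; print([n for n in dir(station) if not n.startswith('_')]); print(get_obs().get('grasp_offset'),getattr(station,'grasp_offset',None))
p=np.load('pose.npy');yaw=np.degrees(p[2])
X=man(p,[0,-20,330])[0]
goto(X,[180,0,yaw]); grip(0,40)
o=get_obs();im=get_image('wrist');print(o['t'],o['tcp_pos'],o['ee_rot'],o['joint_pos'],o['grip_width'])
np.save('o1.npy',np.r_[o['tcp_pos'],o['ee_rot']])
im=im[:,:,::-1].copy();cv2.imwrite('pics/w1.png',im)
C=cam('wrist',o)
for z,c in((85,(0,0,255)),):
  q=proj(C,man(p,[[78,208,z],[78,-208,z],[-78,-208,z],[-78,208,z]]));cv2.polylines(im,[q.astype(np.int32)],1,c)
cv2.imwrite('pics/w1o.png',im)
for k in("cover","cover_lip"):print(k,[(round(d['score'],2),[round(float(v)) for v in d['extent']]) for d in spot_in(k,'wrist')])
E
```

```text
['Unreachable', 'get_calibration', 'get_image', 'get_obs', 'goto', 'grasp_offset', 'grip', 'move_j', 'move_l', 'regions_of', 'sign_off', 'solve_ik', 'spot_in', 'wait']
None 18.700000000000003
3.85 [540.30366248   8.31463625 330.01563402] [ 1.79999490e+02 -3.76654964e-03  6.80293276e+00] [-6.56166241e+00 -1.70640810e+00  9.71659684e+01  3.76107989e-04
  8.45366572e+01 -1.33646310e+01] 0.2716885220808136
cover [(0.97, [98, 293, 131, 102]), (0.92, [287, 231, 119, 145]), (0.66, [282, 351, 17, 22]), (0.64, [94, 24, 88, 47])]
cover_lip [(0.84, [99, 292, 132, 105]), (0.79, [93, 23, 85, 45]), (0.66, [282, 354, 9, 31]), (0.57, [284, 229, 121, 146])]
```

View pics/w1o.png

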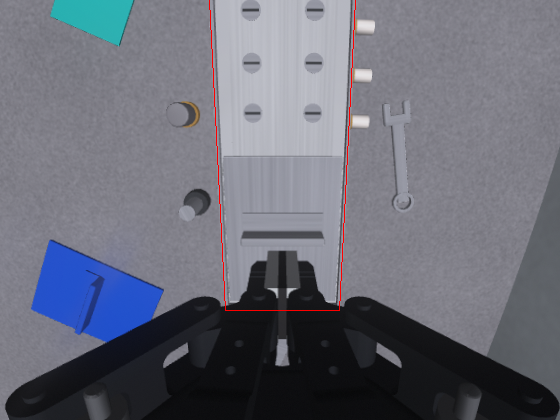

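```bash
python3 - <<'E'
from h import *
p=np.load('pose.npy');v=np.load('o1.npy');C=cam('wrist',dict(tcp_pos=v[:3],ee_rot=v[3:]))
w=unproj(C,[[283,156]],80)
R=np.array([[np.cos(p[2]),np.sin(p[2])],[-np.sin(p[2]),np.cos(p[2])]])
print('edge y',R@(w[0,:2]-p[:2]))
for yc in(-88,-92,-96,-99):
  print(yc,proj(C,man(p,[[0,yc+98,80],[0,yc+5,80],[0,yc+5,110],[0,yc-5,110]])).round(0)[:,1])
im=cv2.imread('pics/w1.png');cv2.imwrite('pics/w1c.png',cv2.resize(im[140:320,200:370],None,fx=3.3,fy=3.3))
E
```

```text
edge y [0.74125588 0.39247262]
-88 [148. 222. 231. 239.]
-92 [151. 225. 234. 242.]
-96 [155. 228. 237. 245.]
-99 [157. 230. 239. 247.]
```

View pics/w1c.png

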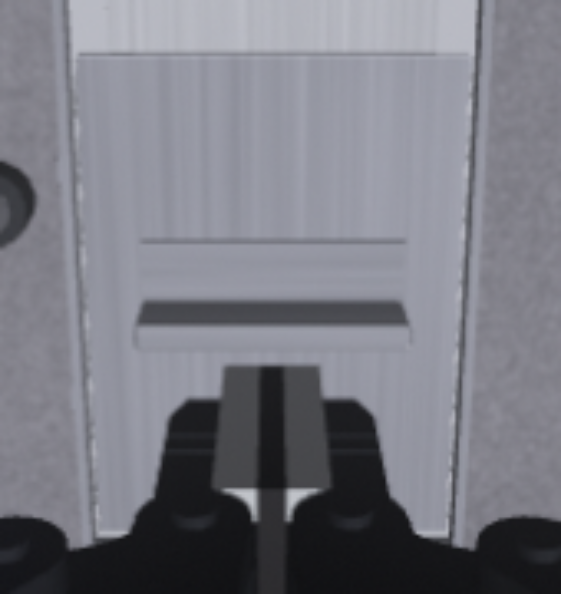

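```bash
python3 - <<'E'
from h import *
p=np.load('pose.npy');yaw=np.degrees(p[2]);uy=np.array([-np.sin(p[2]),np.cos(p[2]),0])
A=[180,0,yaw]
goto(man(p,[0,-130,150])[0],A)
move_l(man(p,[0,-130,88])[0],speed=100)
o=get_obs();f0=o['wrist_force'];print(o['t'],o['tcp_pos'],f0)
move_l(man(p,[0,-100,88])[0],speed=60);print(((get_obs()['wrist_force']-f0)@uy).round(2))
move_l(man(p,[0,74,88])[0],speed=70);o=get_obs();print(o['t'],(o['wrist_force']-f0).round(1))
y=74
while y<98:
    y+=2;move_l(man(p,[0,y,88])[0],speed=30);o=get_obs();f=(o['wrist_force']-f0)@uy;print(y,o['tcp_pos'].round(1),f.round(1),o['t'])
    if f<-14:break
wait(.2);print((get_obs()['wrist_force']-f0)@uy)
im=get_image('top');cv2.imwrite('pics/top2.png',cv2.resize(im[150:270,140:400,::-1],None,fx=3,fy=3,interpolation=cv2.INTER_CUBIC))
E
```

```text
5.6167 [ 553.96075583 -100.88891213   88.60699304] [ 0.09041445 -0.2511237  -0.43606511]
0.28
8.9 [ 0.2 -0.4 -1.1]
76 [528.9 103.8  88. ] -0.9 9.15
78 [528.7 105.9  88. ] -1.0 9.4
80 [528.4 107.9  88. ] -0.0 9.65
82 [528.1 109.9  88. ] -1.3 9.9
84 [527.9 111.8  88. ] -0.8 10.15
86 [527.7 113.8  88. ] -1.4 10.4
88 [527.5 115.8  88. ] -1.6 10.65
90 [527.5 116.2  88.1] -6.1 10.9
92 [527.5 116.2  88.1] -10.8 11.15
94 [527.4 116.2  88.2] -16.8 11.4
-16.34620697001053
```

View pics/top2.png

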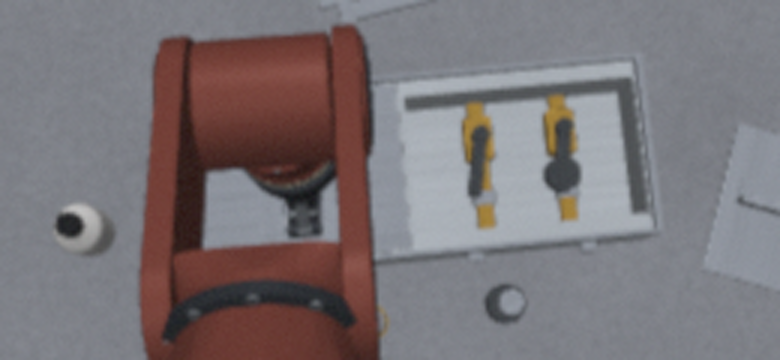

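The cover is against the stop: force rose at TCP y≈88, as predicted. The disc handle (crop 562,175) is the one at pivot y -140. Next I back off and look at the well.

```bash
python3 - <<'E'
from h import *
p=np.load('pose.npy');yaw=np.degrees(p[2])
move_l(man(p,[0,70,90])[0],speed=60)
move_l(man(p,[0,60,180])[0],speed=200)
goto(man(p,[0,-190,250])[0],[180,0,yaw])
o=get_obs();im=get_image('wrist');print(o['t'],o['wrist_force'].round(1))
for k in("disc_handle_end","plain_handle_end"):print(k,[(round(d['score'],2),[round(float(v)) for v in d['extent']]) for d in spot_in(k,'wrist')])
im=im[:,:,::-1].copy();C=cam('wrist',o);np.save('o3.npy',np.r_[o['tcp_pos'],o['ee_rot']])
cv2.imwrite('pics/w3.png',im)
for q in proj(C,man(p,[[25,-140,58],[25,-65,56],[-17,-140,58],[78,-208,85],[-78,-208,85],[60,0,75],[-60,0,75],[60,-200,75],[-60,-200,75]])):cv2.circle(im,tuple(int(round(a)) for a in q),2,(0,0,255),-1)
# cover -y edge & lip
cv2.polylines(im,[proj(C,man(p,[[72,6,80],[-72,6,80]])).astype(np.int32)],0,(0,255,0))
cv2.imwrite('pics/w3o.png',im)
E
```

```text
13.8167 [-0.7  0.2 -0. ]
disc_handle_end [(0.73, [283, 128, 61, 35])]
plain_handle_end [(0.75, [286, 52, 66, 27]), (0.21, [285, 128, 65, 29])]
```

View pics/w3o.png

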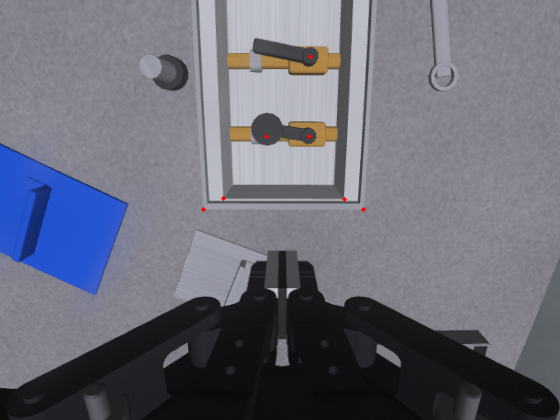

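The wrist view shows the disc at (266,128) with its pivot at (309,135), and the plain handle above it at (286,50). The predicted pivots match within about 1 mm, so the disc valve is at y -140. Next I push it around the arc.

```bash
python3 - <<'E'
from h import *
p=np.load('pose.npy');yaw=np.degrees(p[2]);A=[180,0,yaw]
R=np.array([[np.cos(p[2]),np.sin(p[2]),0],[-np.sin(p[2]),np.cos(p[2]),0],[0,0,1]])
Z=43
goto(man(p,[-16,-170,130])[0],A)
move_l(man(p,[-16,-170,Z])[0],speed=100)
o=get_obs();f0=o['wrist_force'];print(o['t'],o['tcp_pos'].round(1),f0.round(1))
def pos(th,r=41):
    t=np.array([np.sin(th),np.cos(th)]);d=np.array([25,-140])+r*np.array([-np.cos(th),np.sin(th)])
    s=16+11*np.cos(th)**2+13*np.sin(th)**2
    return d-s*t
for deg in list(range(0,91,10)):
    q=pos(np.radians(deg));move_l(man(p,[*q,Z])[0],speed=50);o=get_obs()
    f=R@(o['wrist_force']-f0);print(deg,q.round(1),f.round(1),round(o['t'],1))
    if np.linalg.norm(f)>20:print('high');break
np.save('f0.npy',f0)
im=get_image('top');cv2.imwrite('pics/top4.png',cv2.resize(im[150:270,140:400,::-1],None,fx=3,fy=3,interpolation=cv2.INTER_CUBIC))
E
```

```text
15.5417 [ 543.  -142.8   43.8] [ 0.7 -0.4  0.6]
0 [ -16. -167.] [-1.4  0.2  0.3] 15.8
10 [ -20.1 -159.5] [-0.3  1.4 -0.6] 16.1
20 [ -22.8 -151.6] [ 0.4 -0.4  0. ] 16.4
30 [ -24.3 -143.3] [-0.6  0.2  0.2] 16.7
40 [ -24.3 -135. ] [-0.6 -0.7 -0.9] 17.1
50 [ -22.9 -126.7] [-1.5 -0.8 -0.4] 17.4
60 [ -20.2 -118.7] [-0.8 -0.6 -0.3] 17.7
70 [ -16.1 -111.3] [-1.9 -0.7 -0.3] 18.0
80 [ -10.6 -104.6] [-1.5  2.  -0.7] 18.3
90 [ -4. -99.] [-2.4  0.1 -0.8] 18.7
```

View pics/top4.png

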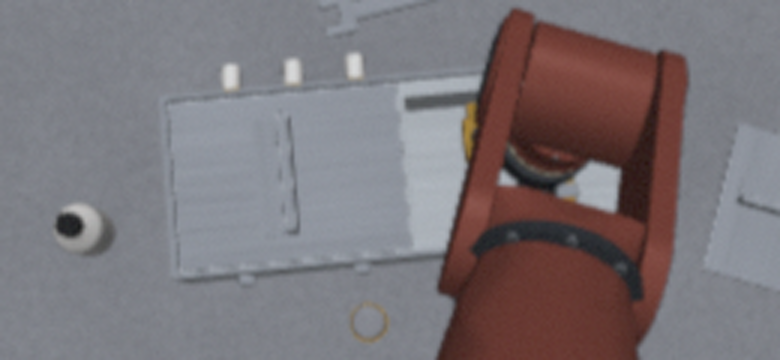

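```bash
python3 - <<'E'
from h import *
p=np.load('pose.npy');f0=np.load('f0.npy');Z=43
R=np.array([[np.cos(p[2]),np.sin(p[2]),0],[-np.sin(p[2]),np.cos(p[2]),0],[0,0,1]])
x=-4
while x<16:
    x+=1.5;move_l(man(p,[x,-99,Z])[0],speed=30);o=get_obs();f=R@(o['wrist_force']-f0)
    a=R@(o['tcp_pos']-np.r_[p[:2],0]);print(x,a.round(1),f.round(1),round(o['t'],1))
    if f[0]<-14:break
im=get_image('wrist');cv2.imwrite('pics/w5.png',im[:,:,::-1])
E
```

```text
-2.5 [ -3.9 -98.6  42.7] [-5.6  0.   0.4] 19.0
-1.0 [ -3.7 -98.6  42.5] [-8.3  0.5  4.3] 19.2
0.5 [ -3.5 -98.5  42.5] [-12.2  -1.8   6.5] 19.5
2.0 [ -3.4 -98.5  42.4] [-16.   -0.4   9.6] 19.7
```

View pics/w5.png

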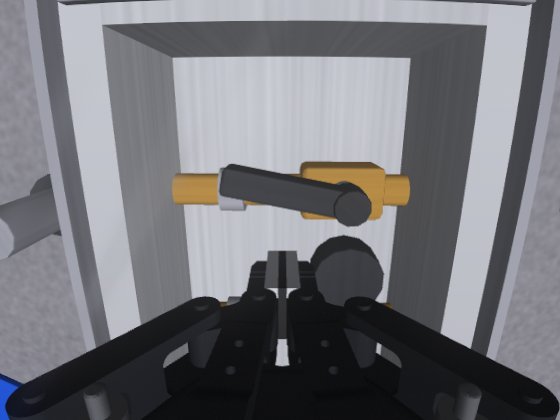

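The handle is against its stop: force climbs while the TCP holds still, and the disc points to +y at (346,270). The plain handle is untouched. I retreat and verify.

```bash
python3 - <<'E'
from h import *
p=np.load('pose.npy');yaw=np.degrees(p[2])
move_l(man(p,[-16,-103,45])[0],speed=60)
move_l(man(p,[-16,-103,180])[0],speed=200)
goto(man(p,[0,-190,250])[0],[180,0,yaw])
o=get_obs();im=get_image('wrist');print(o['t'],o['wrist_force'].round(1));C=cam('wrist',o)
R=np.array([[np.cos(p[2]),np.sin(p[2])],[-np.sin(p[2]),np.cos(p[2])]])
for k in("disc_handle_end","plain_handle_end"):
    for d in regions_of(k,'wrist'):
        ys,xs=np.nonzero(d['region']);print(k,d['score'],np.round(d['extent']))
im=im[:,:,::-1].copy()
cv2.imwrite('pics/w6c.png',cv2.resize(im[0:220,180:380],None,fx=2.7,fy=2.7,interpolation=cv2.INTER_CUBIC))
print(proj(C,man(p,[[25,-140,58],[25,-98,58]])))
g=cv2.cvtColor(im,cv2.COLOR_BGR2GRAY)
goto([330,480,330],[180,0,60])
for n in('top','scene'):
  i=get_image(n)[:,:,::-1];cv2.imwrite(f'pics/{n}6.png',i)
  i=i[150:270,140:400] if n=='top' else i[120:320,200:380]
  cv2.imwrite(f'pics/{n}6c.png',cv2.resize(i,None,fx=3,fy=3,interpolation=cv2.INTER_CUBIC))
print(get_obs()['t'])
E
```

```text
21.5667 [ 0.3  0.8 -0.8]
disc_handle_end 0.65 [310. 109.  35.  68.]
plain_handle_end 0.77 [286.  52.  66.  26.]
plain_handle_end 0.42 [310. 105.  34.  73.]
[[308.78666544 134.61139731]
 [309.62394731  90.41583018]]
24.25
```

View pics/w6c.png

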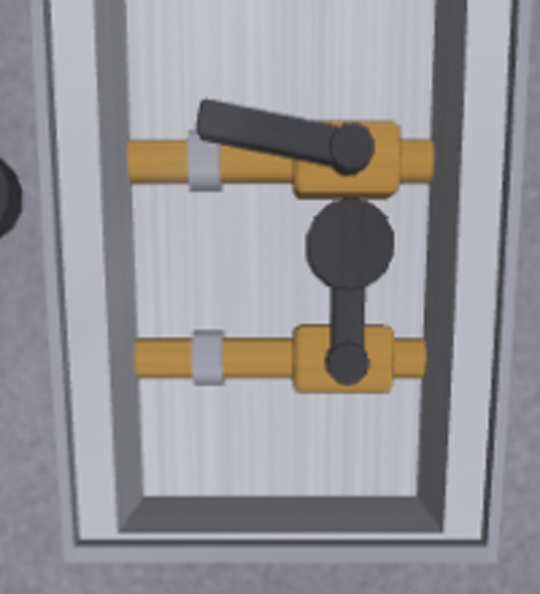

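View pics/top6c.png

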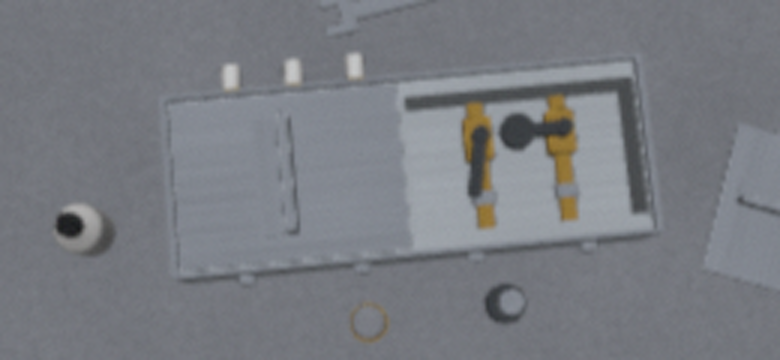

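View pics/scene6c.png

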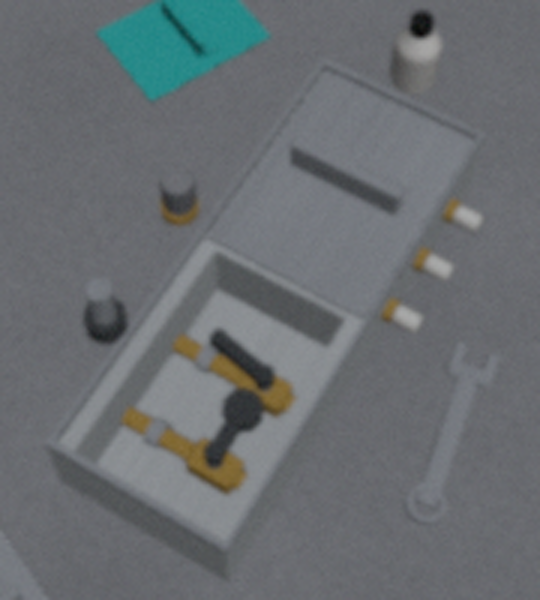

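The final views agree. The disc handle points to +y: disc at (309,90), which is where a shut handle should appear. The plain handle is unmoved, the cover is flat at the +y stop, and the loose parts are where they were.

```bash
python3 - <<'E'
from station import *
sign_off();print(get_obs()['t'])
E
```

```text
the job is handed in; nothing more can be done
the job is handed in; nothing more can be done
```

The job is done and handed in at about 24 s of the 58 s allowed.

- **Cover:** I pushed the grey cover in the manifold guides by its lip until it met the +y stop. The arm stopped where a cover at the stop predicts, and the push force rose to about 17 N. The last views show it lying flat at that end.
- **Disc handle:** I pushed it clockwise onto its stop, where the force rose to about 16 N sideways without further movement. In the last wrist view the disc sits within a pixel or so of where a shut handle should appear.
- **Left alone:** The plain handle, cap screw, silencer, spanner and bottle look unmoved in the last pictures, and the gripper was well clear of everything at hand-in.

No check failed. One disagreement: in the last view the network also marked the disc handle as a "plain handle" with a low score (0.42), but the picture shows plainly which is which.

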